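# Load the last plug and lift out the latched cassette

### The arm

A 7-joint arm with a two-finger parallel gripper is mounted at the origin on a cart in front of the work surface, level with it; the furniture and walls round the work are solid. World frame = base frame: x ahead of the robot, y to its left, z up, the work surface at z = 0. Lengths are in m, angles in rad, forces in N, time in s.
With the tool pointing down it reaches from about 0.4 to 0.875 m from the base axis. Payload 4.4 kg.
Tool frame: the origin (TCP) lies between the finger pads; the fingertips stand tcp_to_tips ahead of it and the grasp point (between the pads) lies 6 mm ahead of it (tcp_to_tips is the distance from the TCP to the fingertips, in m); z points along the fingers, y is the direction in which the jaws open and shut (so a half turn about z gives the same grasp; the last joint's range is limited). The gripper opens to 85 mm and grips with 20 to 120 N. Pads are 22 mm wide; open, the fingers measure 114 mm over their backs; the gripper's body (76 mm by 85 mm) begins 54 mm behind the grasp point. The pads swing forward as they close: fully open they stand 13 mm farther back than shut.
Start: joints at [-1.374, 0.628, 0.038, 1.517, -0.027, 0.996, -0.02], TCP at [0.169, 0.628, 0.256] pointing down, gripper open.
Joint ranges: [-3.06, 3.06], [-0.37, 2.12], [-1.25, 1.32], [0.18, 2.47], [-1.1, 4.24], [0.23, 1.98], [-2.94, 2.94]. Speed limits (rad/s): [2.57, 2.57, 3.14, 3.14, 3.14, 3.14, 3.14].

### API

Orientations are given as a 3x3 rotation matrix whose columns are the frame's x, y, z axes.
In Python, from cell import * gives the robot as it stands.
- The arm moves only by the tool send_rows, never from a script. Its argument "series" is a list of rows, each a list of 4 numbers: the shift along the tool's x, y, z in mm, then the turn about the tool's z in rad. A call has 1 to 12 rows; each row is the pose to reach, as a shift and turn from the pose measured when the call began, along the tool's axes at that moment; what a row does not reach only later rows make up. A row lasts 1/10 s, in which the tool goes at most 50 mm and 8.59 degrees, less where a joint would pass 70% of its speed; a pose out of reach is approached as far as the arm can. A call with a gripper value outside its range is refused whole. "claw" is the closure, from 0 (fully open) to 1 (shut), set as the call begins (left out, the last holds). The fingers move at their own pace and stop on an object; "grip_force" is the grip in N (left out, the last holds). Time passes only in rows, so rows that repeat a pose let the fingers close. It gives the time, the measured TCP pose, the force and the opening at its end, in the units of the state.
- sense(): the state, without advancing time (a new reading comes with each control period).
- snapshot(name): name is "scene" or "top"; returns the picture (400x640x3 uint8, red, green, blue); there is no depth.
- camera_model(name): a dict with "fov_y" (degrees; the focal length in pixels is half the picture's height over the tangent of half this angle, whatever the lens; pixels are square), "cx", "cy" (the principal point, pixels), "world_to_cam" (4x4, takes a point from world to camera coordinates). Camera axes: x right, y down, z forward; pixel columns grow to the right and rows downward; lengths in m; the calibration is good to about 2 mm. A picture is of the moment at which its call begins. camera_model takes no time and is no camera call.
- sign_off(): hands the job in, once; it reports no verdict.
Trained networks look in the newest picture that a camera, given by its name, has taken for a name from the list of things; names that differ only in an ending like _2 or _b are one class to them, and where a whole thing is asked for, a point or a joint stands for the part that bears it (a point fixed in the world has none). Each returns a list of dicts, best first, with "score" (0 to 1); they miss things now and then, are a little off and sometimes report something else, mostly with a low value. They report only what shows in the picture. A call takes as long as a camera call. They do not tell look-alikes from the thing itself.
- trace(camera, target): "mask" (400x640 bool, what is visible of it) and "bbox" ([left, top, width, height] in pixels, round what is visible of it).
- landmark_of(camera, target): "point" ([column, row] in pixels: a listed point, or the origin of a listed thing).
The state is a dict: "t": time; "joints": joint angles; "qd": joint speeds; "tau": joint torques, N m; "ee_pos": TCP position; "orientation": TCP orientation; "ft_force": force on the tool from outside, world axes, zero at the start; "wrist_torque": the same for the moment, N m; "gripper_width": finger opening in m.
Only numpy, scipy, OpenCV 4.12 (cv2) and the standard library are available. Lean on these libraries where they do the work, as an engineer would, in place of code of your own. Each camera call takes 0.05 s, during which the arm holds its last target. There are 200 camera calls.

### The job

Take the slim stepped plug (not the wide-footed one) from the compartment tray, stand it in the empty seat of the cassette while the cassette is still latched in its dock, and let go of it. Then pinch the cassette's two sprung side catches together, lift the cassette straight out of the dock, and finish while holding it level and still by the pinched catches, its underside at least 10 cm above the bench, with the plug still in its seat. Leave the other parts in the tray where they lie.

Things in the scene. Friction and masses are not known exactly. Their poses are not given: they have to be found in the camera images.
- plug: The slim stepped plug of bare steel, loose, standing upright in one of the three tray compartments: foot 17 mm diameter (2 mm chamfer below) and 16 mm high, above it a stem of 12 mm diameter; 46 mm high in all, about 40 g. Origin: centre of its underside; z up along its axis.
- wide_plug: Look-alike of bare steel in another compartment: same 46 mm height and 12 mm stem, but a foot of 29 mm diameter, which does not fit the cassette. Leave it. Origin: centre of its underside.
- collar: Flat steel ring in the third compartment, 30 mm outside, 16 mm hole, 12 mm high. Leave it. Origin: centre of its underside.
- tray: Fixed white open tray, 52 (its x) x 150 (its y) x 15 mm high, floor and walls 3 mm thick; three compartments of about 46 x 46 mm in a row along its y, centres 49 mm apart; which part stands in which one varies. Origin: centre of its underside, on the bench (z = 0); axes level, may be turned.
- dock: Fixed aluminium dock, base plate 150 (its x) x 100 (its y) x 8 mm, with low end stops, side rails and at the middle of each long side a steel keeper bridge (34 mm along x, 23 to 33 mm off the middle in y, top 32 mm above the bench) that a catch hooks under. Origin: centre of its underside, on the bench; x along its length; axes level.
- cassette: Grey loose cassette, 0.15 to 0.24 kg, latched on the dock's plate, underside 8 mm above the bench. 110 (x) x 40 (y) mm: 24 mm high seat blocks at both x ends, between them a narrow waist with an 18 mm square grip post, 47 mm high. The +x seat already holds a like plug, fixed; the -x seat is empty. Play 2 mm, 1.5 mm up; rises 25 mm to clear the dock. Origin: centre of underside; axes as the dock's.
- cassette_seat (a point): Centre of the floor of the empty seat: a round hole 23 mm in diameter and 16 mm deep with a 2 mm chamfer, floor 8 mm above the cassette's underside. Moves with the cassette.
- catch_left_tab (a point): Centre of the outer face of the +y catch's upright black tab, 46 mm above the cassette's underside, 21 mm from its middle at rest. Each tab is a flat plate 20 mm wide (x), 4 mm thick, top 60 mm above the underside, standing clear of blocks and keepers from 26 mm upward. Over both outer faces: 42 mm at rest, 31 mm fully pinched.
- catch_right_tab (a point): The same point on the tab of the -y side.
- catch_left (a joint): Inward travel of the +y catch: 0 at rest (its tooth hooked 3.5 mm under the keeper), 0.0055 m fully pinched; the tooth is clear from 0.0035 m when the cassette is centred, so pinch fully. Spring: about 2 N at rest, 5 N fully pinched, returns by itself.
- catch_right (a joint): The same for the -y catch.
There are look-alikes about, which are no part of the job. There is more than one size of the cassette; the job needs the larger.

How it is judged:
On the way, in this order (a step that is already met when the one before it is completed fails the run):
1. the slim plug stands released in the empty seat while the cassette is still latched in the dock (distance between plug and cassette_seat below 0.006 m and angle between the z axis of plug and the z axis of cassette, either way round below 0.15 rad and contact force between the fingers and plug below 0.1 N and z of cassette in the frame of dock below 0.0125 m), for 0.2 s.
2. the cassette is out of the dock with both catches pinched (z of cassette in the frame of dock above 0.035 m and value of joint each of catch_left, catch_right above 0.004 m), for 0.1 s.
At the end, for the whole second after the job is handed in: Cassette held by both catches (pinched over 4 mm), underside over 100 mm above the bench, tilt under 0.2 rad, under 30 mm/s, clear of the dock; slim plug in its seat within 8 mm and 0.2 rad, not touched by the fingers; wide plug and collar within 25 mm of their starts (height (world z) of cassette above 0.1 m and angle between cassette's own z axis and vertical below 0.2 rad and value of joint each of catch_left, catch_right above 0.004 m and contact force between the fingers and cassette above 2 N and contact force between cassette and dock below 0.1 N and linear speed of cassette below 0.03 m/s and distance between plug and cassette_seat below 0.008 m and angle between the z axis of plug and the z axis of cassette, either way round below 0.2 rad and contact force between the fingers and plug below 0.1 N and distance of each of wide_plug, collar from where it was at the start of the episode below 0.025 m); the arm keeps its last pose, push and grip.
It fails at once if the wide plug or the collar is taken out of the tray (height (world z) of any of wide_plug, collar above 0.05 m).
It also fails if it takes over 45 s, if anything falls off the work surface, if the arm or the gripper's body presses on something with over 40 N, if the wrist force passes 120 N, or if a joint passes its speed limit or range.

## Working session

There is one attempt and no reset: what is moved stays moved. The work goes in short steps, Python scripts to look and compute and a tool call to move; the robot and the scene stay as the last step left them, time stands still between calls to the robot, and variables do not carry over. Pictures are saved under pics/ and viewed, about 8 in all and at most 12, crops included, and the job is handed in when it is done.

Besides the shell and the picture viewer there is one more tool, called after "Request:" as name(argument=value, ...) on one line, values as JSON. send_rows: Moves the arm, as the interface text tells. Its arguments: {"type":"object","properties":{"series":{"type":"array"},"claw":{"type":"number"},"grip_force":{"type":"number"}},"required":["series"]}

```bash
ls; mkdir -p pics; python3 - <<'E'
from cell import *
import cv2
s=sense();print(s)
for n in("scene","top"):
    im=snapshot(n);cv2.imwrite(f"pics/{n}0.png",cv2.cvtColor(im,cv2.COLOR_RGB2BGR))
    print(n,camera_model(n))
    for t in("plug","wide_plug","collar","tray","dock","cassette","cassette_seat","catch_left_tab","catch_right_tab"):
        print(t,[(round(d["score"],2),[round(float(x)) for x in d["point"]]) for d in landmark_of(n,t)][:4])
E
```

```text
pics
{'t': 0.0, 'joints': array([-1.37380897,  0.62936387,  0.03845034,  1.51838067, -0.02699245,
        0.99631448, -0.02001874]), 'qd': array([ 0.00165274, -0.00056062, -0.00018301, -0.00048173, -0.00097365,
        0.00168844,  0.00139736]), 'tau': array([-6.26925048e-04, -5.63382411e+01,  1.22588307e+00, -1.93451339e+01,
        1.09504117e-02,  1.00495797e-02,  2.40972673e-05]), 'ee_pos': array([0.16867763, 0.62712021, 0.25537367]), 'orientation': array([[-9.65664021e-01,  2.59793724e-01, -4.68949231e-04],
       [ 2.59794144e-01,  9.65662171e-01, -1.89078988e-03],
       [-3.83688098e-05, -1.94769802e-03, -9.99998102e-01]]), 'ft_force': array([ 0.30994106, -0.50669482,  0.03288817]), 'wrist_torque': array([ 0.04540514, -0.03018547,  0.04192555]), 'gripper_width': 0.08516004759527185}
scene {'fov_y': 55.989401837398965, 'cx': 318.93903133159006, 'cy': 200.7696202942622, 'world_to_cam': array([[-0.74422657, -0.66762913, -0.01995412,  0.37148504],
       [-0.31820139,  0.38065889, -0.86824345,  0.18676778],
       [ 0.58726033, -0.63982041, -0.49573698,  0.65779346],
       [ 0. 
[... 542 characters left out ...]
: 319.34424311218373, 'cy': 193.9184486872644, 'world_to_cam': array([[-0.0043979 , -0.99979594,  0.01971623,  0.034809  ],
       [-0.9913217 ,  0.00176847, -0.13144645,  0.47126739],
       [ 0.13138476, -0.02012321, -0.99112719,  1.20852299],
       [ 0.        ,  0.        ,  0.        ,  1.        ]])}
plug [(0.48, [410, 173]), (0.39, [256, 188])]
wide_plug [(0.4, [275, 194])]
collar [(0.55, [240, 186])]
tray [(0.73, [257, 188])]
dock [(0.64, [394, 171])]
cassette [(0.73, [426, 240]), (0.66, [394, 171])]
cassette_seat [(0.89, [392, 186]), (0.85, [423, 230]), (0.49, [277, 191])]
catch_left_tab [(0.5, [390, 164]), (0.46, [426, 242])]
catch_right_tab [(0.54, [418, 239]), (0.4, [407, 169])]
```

```bash
python3 - <<'E'
import cv2
a=cv2.imread("pics/top0.png");b=cv2.imread("pics/scene0.png")
A=cv2.resize(a[110:290,200:480],(800,514),interpolation=cv2.INTER_CUBIC)
cv2.imwrite("pics/tc.png",A)
cv2.imwrite("pics/sc.png",cv2.resize(b[120:300,200:480],(800,514),interpolation=cv2.INTER_CUBIC))
E
```

```text
(no output)
```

View pics/tc.png

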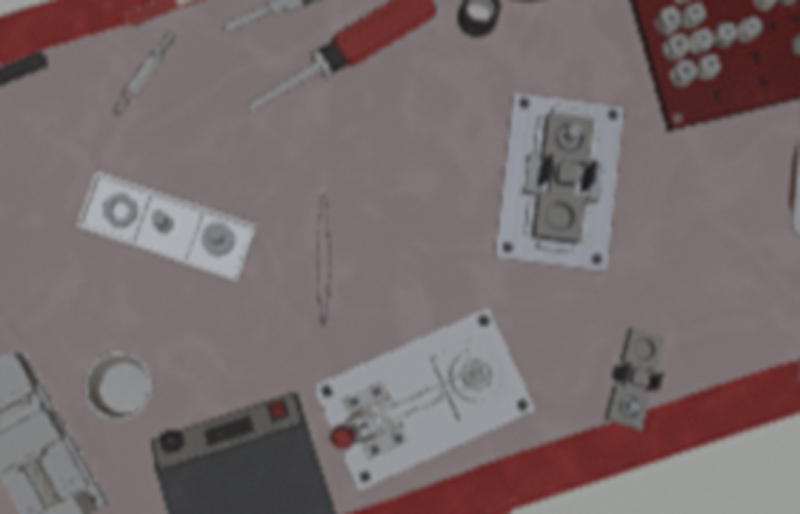

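View pics/sc.png

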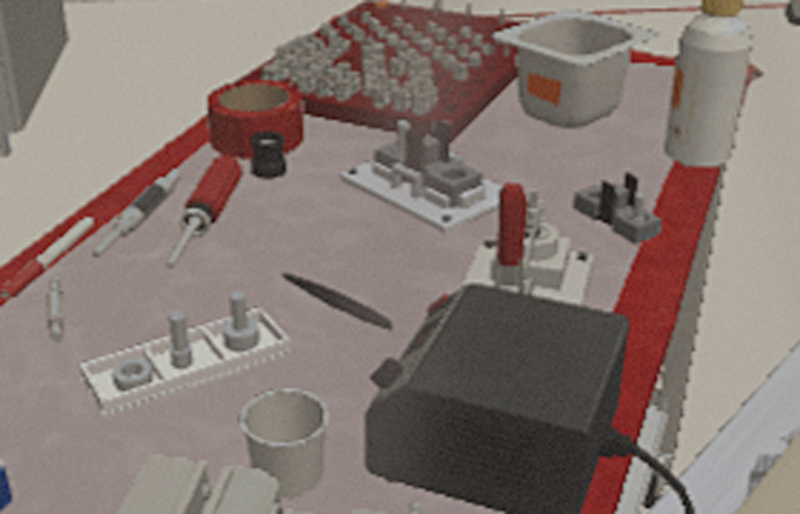

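View pics/scene0.png

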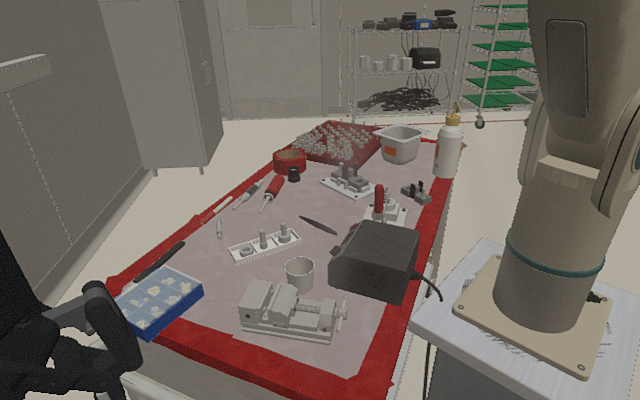

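The slim plug candidates are the middle part (top px 257,187; scene 263,239), the wide-footed one (top 276,193; scene 284,232) and the collar (top 242,184). The middle part has the slim foot, so I choose it. The large cassette is in the dock (top 397,171), with its empty seat toward the robot at (396,185). The small look-alike lies at (423,243).

```bash
cat > h.py <<'E'
import numpy as np, cv2
from cell import *
def K(c):
    f=200/np.tan(np.radians(c["fov_y"]/2)); return np.array([[f,0,c["cx"]],[0,f,c["cy"]],[0,0,1]])
def ray(n,uv):
    c=camera_model(n);T=c["world_to_cam"];R=T[:3,:3]
    d=R.T@np.linalg.inv(K(c))@np.array([*uv,1.]);return -R.T@T[:3,3],d/np.linalg.norm(d)
def atz(n,uv,z):
    o,d=ray(n,uv);return o+d*(z-o[2])/d[2]
def px(n,p):
    c=camera_model(n);q=K(c)@(c["world_to_cam"]@np.array([*p,1.]))[:3];return q[:2]/q[2]
def cr(x,y,x0,y0,s=280/800): return x0+(x+.5)*s-.5,y0+(y+.5)*s-.5
def show(n,name,x0,y0,w,h):
    im=cv2.cvtColor(snapshot(n),cv2.COLOR_RGB2BGR)[y0:y0+h,x0:x0+w]
    cv2.imwrite(f"pics/{name}.png",cv2.resize(im,None,fx=800/w,fy=800/w,interpolation=cv2.INTER_CUBIC))
E
python3 - <<'E'
from h import *
import cell
print([ (k,v) for k,v in vars(cell).items() if 'tip' in k.lower()])
np.set_printoptions(precision=4,suppress=True)
T=lambda x,y:cr(x,y,200,110); S=lambda x,y:cr(x,y,200,120)
print("bolts",[atz("top",T(*p),.008) for p in[(524,103),(613,115),(508,247),(597,260)]])
print("tray corners z15",[atz("top",T(*p),.015) for p in[(97,172),(78,228),(256,222),(237,280)]])
print("plug stem top est T",atz("top",T(160,217),.049),"S",atz("scene",S(178,317),.049),"foot S",atz("scene",S(180,361),.006))
print("fixed plug top T",atz("top",T(571,133),.062),"seat T z32",atz("top",T(560,214),.032),"S seat",atz("scene",S(457,172),.032), "fixed plug S", atz("scene",S(404,124),.062))
for n in("top","scene"):
  snapshot(n)
  for t in("plug","cassette","dock","tray"):
    for d in trace(n,t)[:3]:
      m=d["mask"];ys,xs=np.nonzero(m);r=cv2.minAreaRect(np.c_[xs,ys].astype(np.float32))
      print(n,t,round(d["score"],2),d["bbox"],m.sum(),np.round(r[0],1),np.round(r[1],1),round(r[2],1))
E
```

```text
[('tcp_to_tips', 0.025)]
bolts [array([ 0.5988, -0.1312,  0.008 ]), array([ 0.5878, -0.2112,  0.008 ]), array([ 0.4685, -0.1142,  0.008 ]), array([ 0.4567, -0.1931,  0.008 ])]
tray corners z15 [array([0.535 , 0.2488, 0.015 ]), array([0.4851, 0.2645, 0.015 ]), array([0.4902, 0.1086, 0.015 ]), array([0.4389, 0.125 , 0.015 ])]
plug stem top est T [0.4897 0.1892 0.049 ] S [0.4862 0.1933 0.049 ] foot S [0.491  0.1926 0.006 ]
fixed plug top T [ 0.56   -0.1629  0.062 ] seat T z32 [ 0.4944 -0.157   0.032 ] S seat [ 0.4904 -0.1582  0.032 ] fixed plug S [ 0.5583 -0.161   0.062 ]
top plug 0.52 [253.5, 183.7, 4.1, 7.3] 34 [256.5 187. ] [6. 5.] 90.0
top cassette 0.91 [386.3, 148.7, 22.2, 46.6] 807 [397.9 172.1] [20.1 45.5] 6.3
top cassette 0.58 [413.6, 224.7, 18.9, 36.3] 544 [422.5 242. ] [16.8 37. ] 18.4
top dock 0.77 [372.4, 140.9, 46.4, 63.5] 1534 [395.2 172.9] [40.4 58.5] 6.7
top tray 0.97 [229.5, 168.5, 60.2, 41.3] 940 [258.1 188.7] [59.5 20.9] 18.4
scene cassette 0.89 [400.2, 180.4, 29.5, 25.8] 435 [415.3 194.6] [26.4 24.1] 60.3
scene cassette 0.69 [351.6, 160.2, 3.8, 14.4] 60 [353.5 168.5] [13.  5.] 90.0
scene cassette 0.6 [330.2, 161.1, 39.3, 32.8] 539 [350.5 175.8] [35.5 26.5] 41.6
scene dock 0.67 [258.3, 224.8, 7.1, 25.7] 119 [262.5 238.5] [19.  7.] 90.0
scene dock 0.64 [318.9, 175.6, 54.0, 21.9] 660 [347.4 187. ] [26.  53.5] 84.1
scene tray 0.71 [227.9, 229.6, 72.2, 35.6] 1002 [264.5 245.9] [20.9 72.4] 71.6
```

Request:
send_rows(series=[[-35,-28,5,0.135],[-70,-56,9,0.27],[-105,-84,14,0.405],[-141,-112,18,0.54],[-176,-141,23,0.676],[-211,-169,28,0.81],[-246,-197,32,0.946],[-281,-225,37,1.08],[-316,-253,41,1.216],[-352,-281,46,1.35],[-387,-310,50,1.487],[-422,-338,55,1.622]], claw=0.4, grip_force=30)

```text
t: 2.7
ee_pos: [0.4896, 0.1902, 0.2015]
orientation: [[0.314, 0.949, 0.001], [0.949, -0.314, 0.001], [0.001, 0.001, -1.0]]
ft_force: [1.1, 0.3, -0.4]
gripper_width: 0.0511
```

Request:
send_rows(series=[[0,0,30,0],[0,0,65,0],[0,0,95,0],[0,0,110,0],[0,0,110,0],[0,0,110,0]])

```text
t: 3.3
ee_pos: [0.4901, 0.1903, 0.0918]
orientation: [[0.314, 0.949, 0.001], [0.949, -0.314, 0.001], [0.001, 0.001, -1.0]]
ft_force: [0.7, -1.1, 0.6]
gripper_width: 0.051
```

```bash
python3 - <<'E'
from h import *
s=sense();print(s["ee_pos"])
show("scene","s1",190,160,160,120)
p=s["ee_pos"]
for q in ([*p[:2],p[2]-.025],[.4885,.1915,.049],[.4885,.1915,.003]): print((px("scene",q)-[190,160])*5)
E
```

```text
[0.49005725 0.19033176 0.09178882]
[355.31980101 311.6055822 ]
[359.64593476 349.27149651]
[369.67072683 436.78092078]
```

View pics/s1.png

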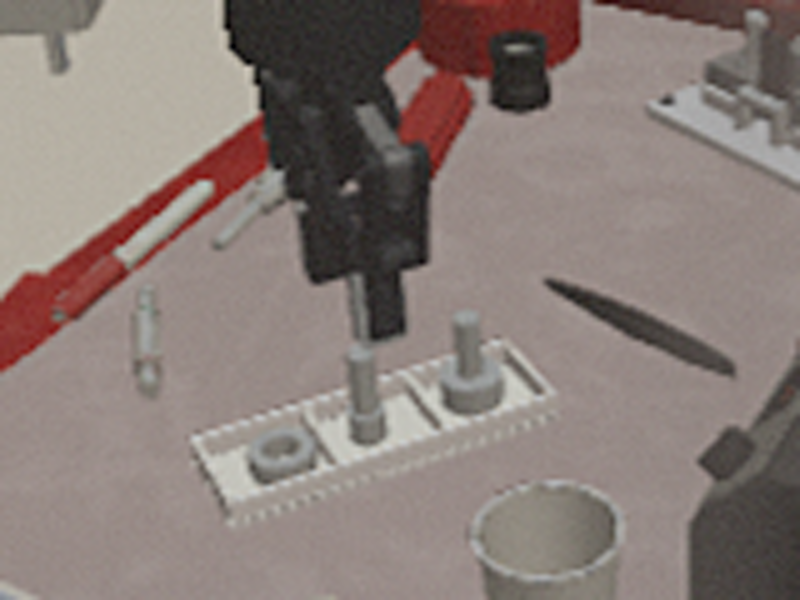

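The slim plug's top shows at crop (360,350), as predicted, between the two fingers. I descend and grip.

Request:
send_rows(series=[[1,-1,15,0],[1,-1,30,0],[1,-1,40,0],[1,-1,45,0],[1,-1,45,0],[1,-1,45,0]])

```text
t: 3.95
ee_pos: [0.4903, 0.1919, 0.0478]
orientation: [[0.314, 0.949, 0.003], [0.949, -0.314, 0.001], [0.002, 0.003, -1.0]]
ft_force: [0.3, -0.4, 1.5]
gripper_width: 0.0511
```

Request:
send_rows(series=[[0,0,0,0],[0,0,0,0],[0,0,0,0],[0,0,0,0],[0,0,0,0],[0,0,0,0],[0,0,0,0]], claw=1.0)

```text
t: 4.65
ee_pos: [0.4906, 0.192, 0.0482]
orientation: [[0.314, 0.949, 0.004], [0.949, -0.314, 0.002], [0.003, 0.003, -1.0]]
ft_force: [-0.4, -0.4, 5.6]
gripper_width: 0.01
```

Request:
send_rows(series=[[0,0,-30,0],[0,0,-70,0],[0,0,-110,0],[0,0,-110,0]])

```text
t: 5.05
ee_pos: [0.493, 0.1924, 0.1625]
orientation: [[0.314, 0.949, 0.012], [0.949, -0.314, 0.005], [0.008, 0.01, -1.0]]
ft_force: [0.6, -0.8, -0.8]
gripper_width: 0.0103
```

```bash
python3 - <<'E'
from h import *
s=sense();p=s["ee_pos"];print(p,s["ft_force"],s["gripper_width"])
show("scene","s2",190,140,160,120)
E
```

```text
[0.49302908 0.19241631 0.16247866] [ 0.55376081 -0.84261249 -0.7739028 ] 0.01026192544091154
```

View pics/s2.png

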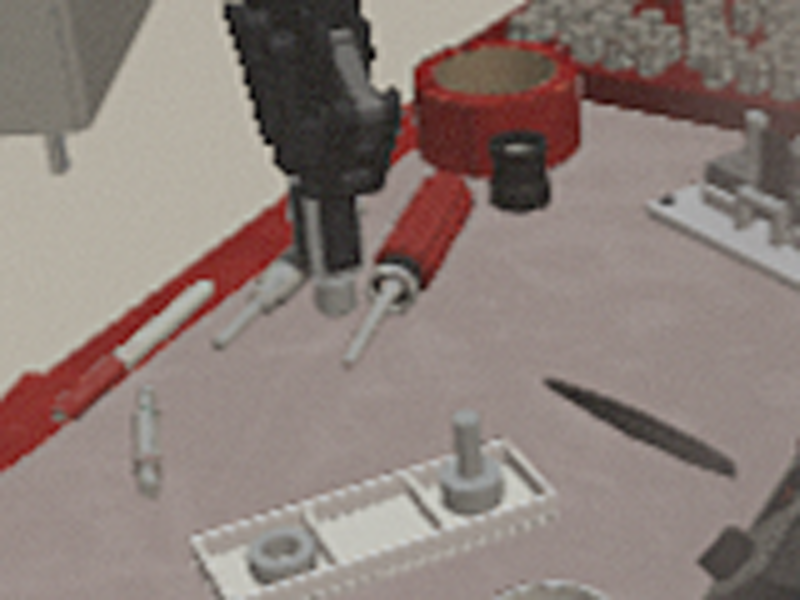

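Request:
send_rows(series=[[-28,9,0,0.115],[-55,18,0,0.23],[-83,28,0,0.345],[-111,37,0,0.46],[-138,46,0,0.58],[-166,55,0,0.69],[-194,64,0,0.81],[-221,74,0,0.925],[-249,83,0,1.04],[-277,92,0,1.156],[-304,101,0,1.27],[-332,110,0,1.387]])

```text
t: 6.3
ee_pos: [0.4908, -0.158, 0.1576]
orientation: [[0.99, -0.14, 0.005], [-0.14, -0.99, 0.004], [0.005, -0.005, -1.0]]
ft_force: [0.5, 0.4, -0.7]
gripper_width: 0.0105
```

Request:
send_rows(series=[[0,0,0,0],[0,0,0,0],[0,0,0,0]])

```text
t: 6.6
ee_pos: [0.4903, -0.1566, 0.1566]
orientation: [[0.99, -0.138, 0.003], [-0.138, -0.99, 0.006], [0.002, -0.006, -1.0]]
ft_force: [-1.2, -0.3, -0.7]
gripper_width: 0.0104
```

```bash
python3 - <<'E'
from h import *
s=sense();print(s["ee_pos"],s["orientation"])
for n in("scene","top"):
    show(n,n[0]+"3",*((290,110,130,100) if n=="scene" else (340,130,120,90)))
    for t in("plug","cassette_seat","cassette","catch_left_tab","catch_right_tab"):
        print(n,t,[(round(d["score"],2),np.round(d["point"],1)) for d in landmark_of(n,t)][:3])
E
```

```text
[ 0.49026412 -0.15662549  0.15660706] [[ 0.99046597 -0.1377198   0.00322873]
 [-0.13773682 -0.9904517   0.00583139]
 [ 0.0023948  -0.00622051 -0.99997778]]
scene plug [(0.54, array([358.7, 150.1]))]
scene cassette_seat [(0.77, array([408. , 191.8])), (0.71, array([356.2, 184.2]))]
scene cassette [(0.96, array([417.2, 195.2])), (0.59, array([349.9, 180.8]))]
scene catch_left_tab [(0.54, array([343., 172.])), (0.51, array([420.5, 185.6]))]
scene catch_right_tab [(0.51, array([354.3, 168.2])), (0.4, array([408.9, 186. ]))]
top plug []
top cassette_seat [(0.76, array([421.8, 230. ]))]
top cassette [(0.79, array([420.5, 239. ]))]
top catch_left_tab [(0.45, array([429.9, 241.4]))]
top catch_right_tab [(0.52, array([416.9, 238.5]))]
```

View pics/s3.png

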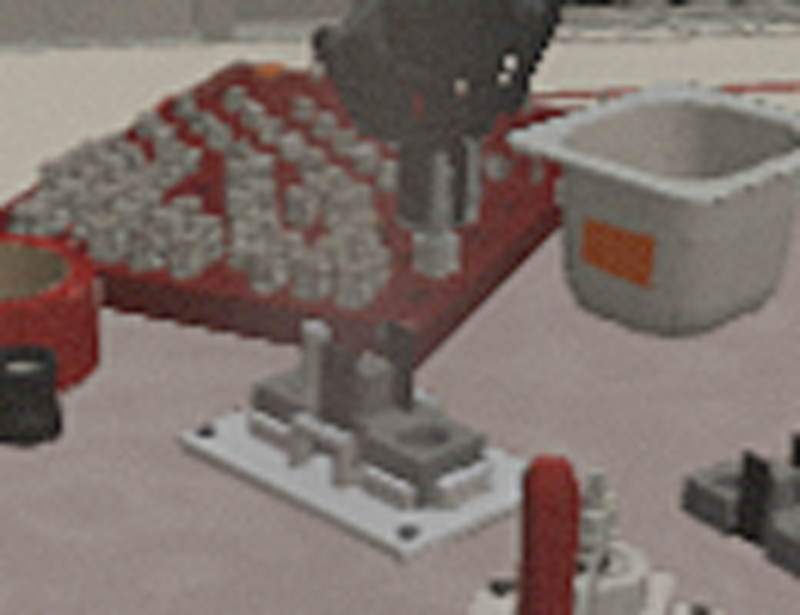

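```bash
python3 - <<'E'
from h import *
np.set_printoptions(precision=4,suppress=True)
R=sense()["orientation"];p=sense()["ee_pos"]
b=p+R[:,2]*.0452
k=130/800
print("pred bottom",b,px("scene",b),"seen ~",(290+436*k,110+268*k))
print("seat from crop",atz("scene",(290+425*k,110+434*k),.032),"net floor",atz("scene",(356.2,184.2),.016),atz("top",(392,186),.016))
print("plug bottom seen",atz("scene",(290+436*k,110+268*k),b[2]))
E
```

```text
pred bottom [ 0.4911 -0.1578  0.1125] [360.3444 152.4919] seen ~ (360.85, 153.55)
seat from crop [ 0.4892 -0.154   0.032 ] net floor [ 0.5004 -0.1567  0.016 ] [ 0.4932 -0.1504  0.016 ]
plug bottom seen [ 0.4858 -0.1528  0.1125]
```

View pics/t3.png

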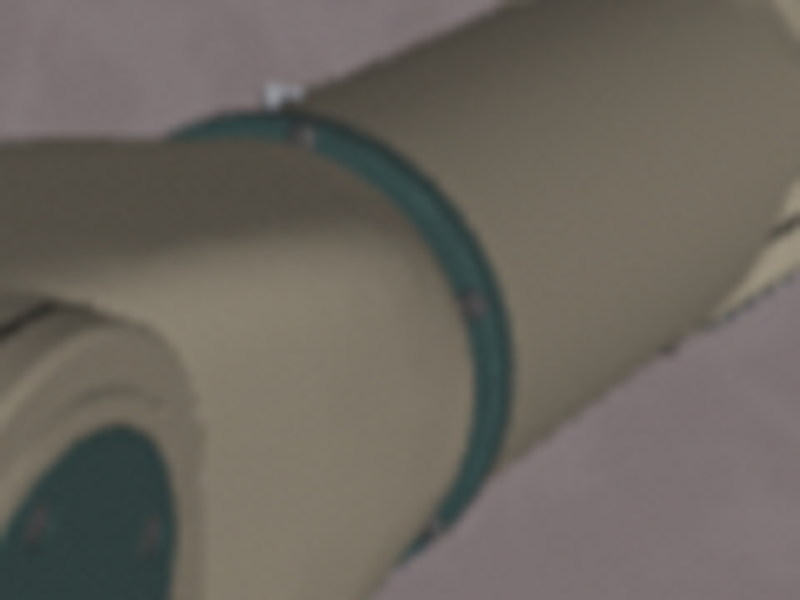

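Request:
send_rows(series=[[2,-1,25,0],[2,-1,50,0],[2,-1,65,0],[2,-1,65,0],[2,-1,65,0]])

```text
t: 7.7
ee_pos: [0.4933, -0.1573, 0.0929]
orientation: [[0.99, -0.14, 0.005], [-0.14, -0.99, 0.004], [0.005, -0.005, -1.0]]
ft_force: [0.6, 0.2, -0.0]
gripper_width: 0.0099
```

```bash
python3 - <<'E'
from h import *
np.set_printoptions(precision=4,suppress=True)
s=sense();R=s["orientation"];p=s["ee_pos"]
b=p+R[:,2]*.0452
print(p,b,R,s["ft_force"])
show("scene","s4",315,140,72,54)
print((px("scene",b)-[315,140])*800/72,(px("scene",[.4935,-.157,.032])-[315,140])*800/72)
E
```

```text
[ 0.4933 -0.1573  0.0929] [ 0.4935 -0.1571  0.0477] [[ 0.9902 -0.1398  0.0053]
 [-0.1399 -0.9902  0.0041]
 [ 0.0047 -0.0049 -1.    ]] [ 0.5773  0.1559 -0.0091]
[484.899  383.4088] [482.7337 441.0836]
```

View pics/s4.png

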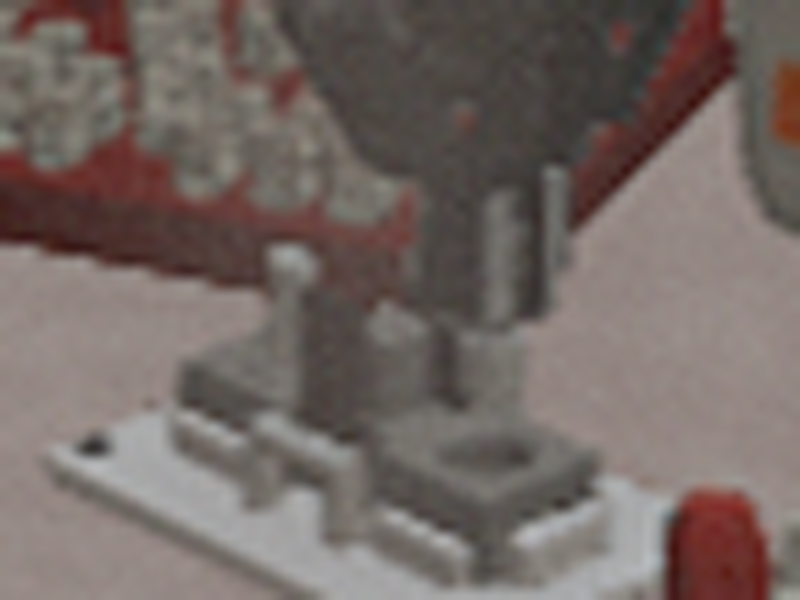

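The foot, bottom at crop (494,400), hangs right over the hole at (488,455), aligned within about 1 mm. I lower it.

Request:
send_rows(series=[[0,-1,8,0],[0,-1,15,0],[0,-1,20,0],[0,-1,25,0],[0,-1,28,0],[0,-1,30,0],[0,-1,31,0],[0,-1,31,0]])

```text
t: 8.55
ee_pos: [0.494, -0.1564, 0.0623]
orientation: [[0.99, -0.14, 0.006], [-0.14, -0.99, 0.004], [0.006, -0.005, -1.0]]
ft_force: [-0.8, 0.1, -0.5]
gripper_width: 0.0105
```

Request:
send_rows(series=[[0,0,1,0],[0,0,1,0]])

```text
t: 8.75
ee_pos: [0.4941, -0.1564, 0.0614]
orientation: [[0.99, -0.14, 0.007], [-0.14, -0.99, 0.004], [0.006, -0.005, -1.0]]
ft_force: [0.2, 0.7, -0.5]
gripper_width: 0.0103
```

Request:
send_rows(series=[[0,0,0,0],[0,0,0,0],[0,0,0,0],[0,0,0,0],[0,0,0,0],[0,0,0,0]], claw=0.6)

```text
t: 9.35
ee_pos: [0.4941, -0.1564, 0.0614]
orientation: [[0.99, -0.14, 0.007], [-0.14, -0.99, 0.004], [0.006, -0.004, -1.0]]
ft_force: [0.1, 0.6, -0.3]
gripper_width: 0.0342
```

Request:
send_rows(series=[[0,0,-15,0],[0,0,-35,0],[0,0,-60,0],[0,0,-75,0],[0,0,-75,0]])

```text
t: 9.85
ee_pos: [0.4947, -0.1572, 0.1381]
orientation: [[0.99, -0.14, 0.01], [-0.14, -0.99, 0.002], [0.01, -0.004, -1.0]]
ft_force: [0.7, -0.6, -1.1]
gripper_width: 0.0341
```

```bash
python3 - <<'E'
from h import *
np.set_printoptions(precision=4,suppress=True)
s=sense();print(s["ee_pos"],s["orientation"],s["ft_force"])
show("scene","s5",315,140,72,54)
for q in([.494,-.1565,.062],[.494,-.1565,.016]):print((px("scene",q)-[315,140])*800/72)
E
```

```text
[ 0.4947 -0.1572  0.1381] [[ 0.9901 -0.1397  0.01  ]
 [-0.1397 -0.9902  0.0025]
 [ 0.0096 -0.0038 -0.9999]] [ 0.7258 -0.581  -1.0532]
[483.8016 330.7481]
[477.8431 498.8224]
```

View pics/s5.png

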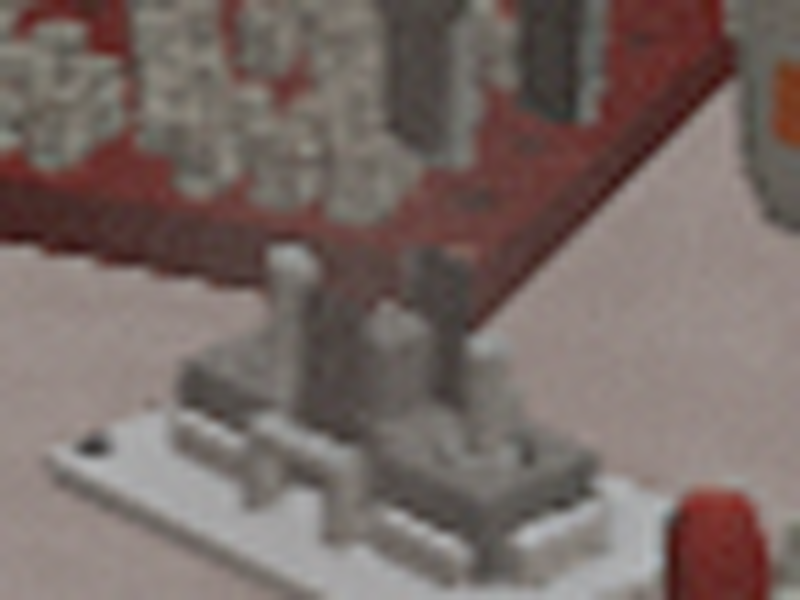

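The plug stands in the seat, its top at crop (487,342), at the height of its fixed twin. Next I move over the tabs with the jaws opened.

Request:
send_rows(series=[[10,0,0,0],[22,0,0,0],[33,0,0,0],[33,0,0,0],[33,0,0,0],[33,0,0,0]], claw=0.15)

```text
t: 10.5
ee_pos: [0.526, -0.1613, 0.1368]
orientation: [[0.99, -0.14, 0.007], [-0.14, -0.99, 0.004], [0.006, -0.005, -1.0]]
ft_force: [0.1, -0.4, -0.4]
gripper_width: 0.0726
```

```bash
python3 - <<'E'
from h import *
np.set_printoptions(precision=4,suppress=True)
s=sense();print(s["ee_pos"],s["orientation"],s["gripper_width"])
show("scene","s6",305,120,84,63)
for q in([.5277,-.162,.055],s["ee_pos"]):print((px("scene",q)-[305,120])*800/84)
E
```

```text
[ 0.526  -0.1613  0.1368] [[ 0.9901 -0.1399  0.007 ]
 [-0.1399 -0.9902  0.0037]
 [ 0.0064 -0.0046 -1.    ]] 0.0726147819714343
[427.2592 458.4194]
[436.4946 194.3118]
```

View pics/s6.png

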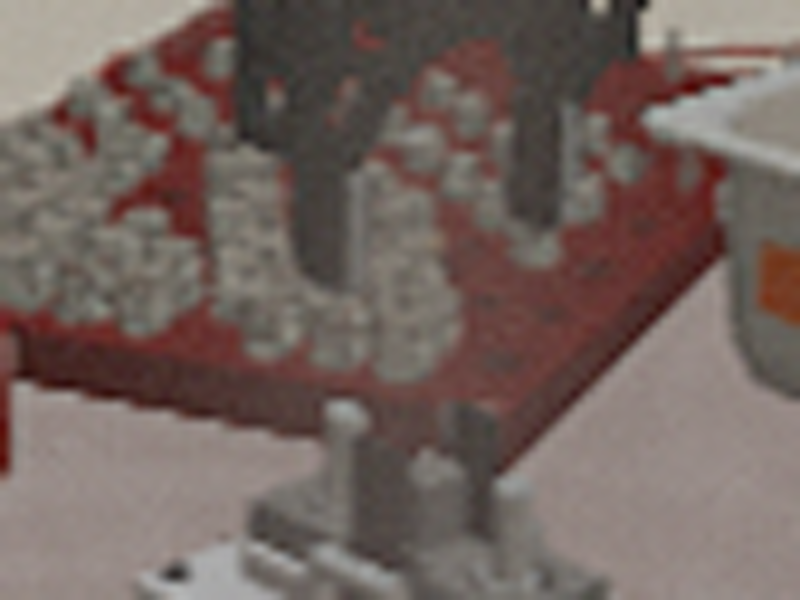

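Request:
send_rows(series=[[2,1,20,0],[2,1,40,0],[2,1,55,0],[2,1,66,0],[2,1,73,0],[2,1,75,0],[2,1,75,0]])

```text
t: 11.25
ee_pos: [0.5285, -0.1624, 0.0621]
orientation: [[0.99, -0.14, 0.007], [-0.14, -0.99, 0.003], [0.007, -0.005, -1.0]]
ft_force: [-0.3, -0.3, 0.7]
gripper_width: 0.0727
```

Request:
send_rows(series=[[0,0,0,0],[0,0,0,0],[0,0,0,0],[0,0,0,0],[0,0,0,0],[0,0,0,0],[0,0,0,0],[0,0,0,0]], claw=1.0, grip_force=45)

```text
t: 12.05
ee_pos: [0.5292, -0.1616, 0.0633]
orientation: [[0.99, -0.139, 0.009], [-0.139, -0.99, 0.005], [0.008, -0.006, -1.0]]
ft_force: [-0.6, 2.5, 9.4]
gripper_width: 0.0262
```

Request:
send_rows(series=[[0,0,-2,0],[0,0,-5,0],[0,0,-9,0],[0,0,-14,0],[0,0,-19,0],[0,0,-24,0],[0,0,-30,0],[0,0,-36,0],[0,0,-40,0],[0,0,-40,0]])

```text
t: 13.05
ee_pos: [0.5292, -0.1619, 0.1039]
orientation: [[0.99, -0.139, 0.01], [-0.139, -0.99, 0.005], [0.009, -0.006, -1.0]]
ft_force: [-0.4, 0.1, -1.9]
gripper_width: 0.0263
```

```bash
python3 - <<'E'
from h import *
s=sense();print(s["ee_pos"],s["ft_force"],s["gripper_width"])
show("scene","s7",305,120,84,63)
E
```

```text
[ 0.52917328 -0.16192957  0.10394267] [-0.36888908  0.0780805  -1.87613755] 0.026304544528451237
```

View pics/s7.png

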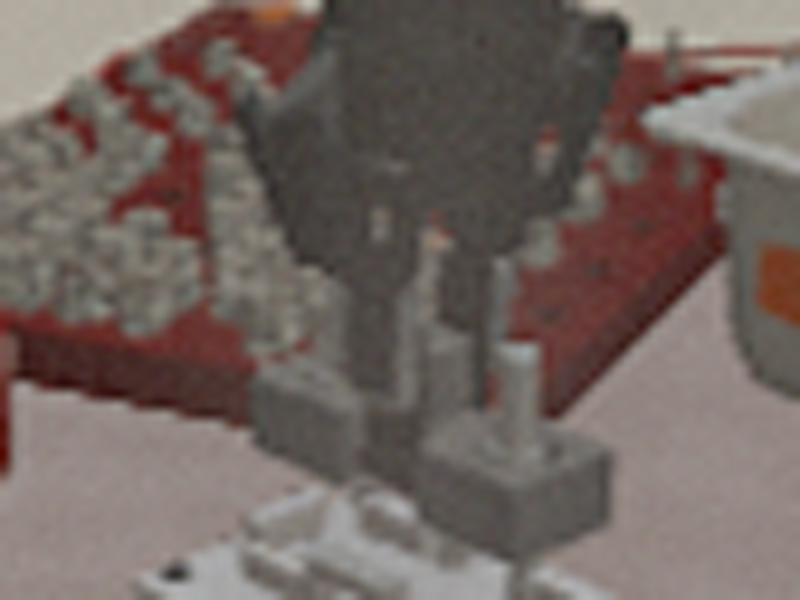

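The cassette is clear of the dock and level, with the plug in its seat at crop (520,390). I lift it further.

Request:
send_rows(series=[[0,0,-8,0],[0,0,-18,0],[0,0,-29,0],[0,0,-40,0],[0,0,-51,0],[0,0,-62,0],[0,0,-72,0],[0,0,-80,0],[0,0,-84,0],[0,0,-85,0],[0,0,-85,0],[0,0,-85,0]])

```text
t: 14.3
ee_pos: [0.5279, -0.1621, 0.1881]
orientation: [[0.99, -0.139, 0.009], [-0.139, -0.99, 0.005], [0.008, -0.006, -1.0]]
ft_force: [-0.8, 0.1, -2.7]
gripper_width: 0.0266
```

Request:
send_rows(series=[[0,0,0,0],[0,0,0,0],[0,0,0,0]])

```text
t: 14.6
ee_pos: [0.5278, -0.162, 0.1879]
orientation: [[0.99, -0.139, 0.008], [-0.139, -0.99, 0.005], [0.007, -0.006, -1.0]]
ft_force: [-0.0, 0.4, -2.9]
gripper_width: 0.0265
```

```bash
python3 - <<'E'
from h import *
s=sense();print(s["ee_pos"],s["ft_force"],s["gripper_width"],abs(s["qd"]).max(),s["orientation"][:,2])
show("scene","s8",300,80,100,75)
E
```

```text
[ 0.52778594 -0.16202729  0.18793262] [-0.02309762  0.41338623 -2.86977714] 0.026494300859550263 0.0031590856210702047 [ 0.0082757   0.00537425 -0.99995131]
```

View pics/s8.png

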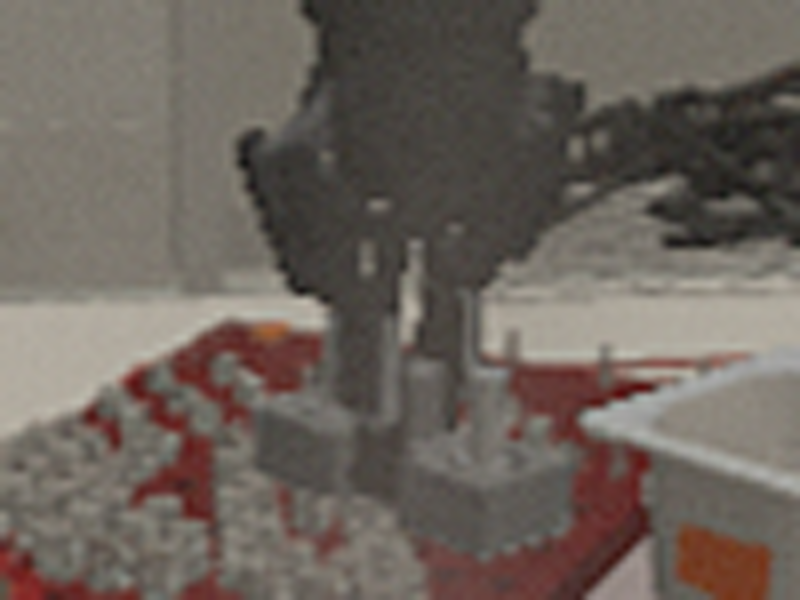

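```bash
python3 -c "
from cell import *
print(sign_off())"
```

```text
the job is handed in; nothing more can be done
None
```

The job is done and handed in at 14.7 s of the 45 s; no verdict was reported. I set the slim plug in the empty seat with the cassette still latched and let go of it. I then pinched both catches, lifted the cassette straight out and held it.

**Last checks before hand-in:**
- **Height:** the underside is about 13 cm above the bench, worked out from how far the tool rose since the pinch.
- **Level and still:** the tool is tilted about 0.01 rad and joint speeds are at most 0.003 rad/s. In the last picture the cassette looks level.
- **Plug:** it stands upright in its seat in the last picture, apart from the fingers.
- **Load:** the wrist carries about 2.9 N downward, which fits the cassette plus the plug.
- **Other parts:** I never touched the wide plug or the collar. They were last seen in place just after I picked up the plug.

**What disagreed or went unchecked:**
- **Finger opening:** it read about 26.5 mm against the expected 31 mm for fully pinched catches. It also read about 10 mm on the 12 mm stem, so I took this as pads giving under the grip. I could not measure the catch travel itself.
- **Scene camera:** its calibration was off by about 1 pixel (2–3 mm), so I aligned the plug to the seat by comparing the two in the same picture.
- **Top camera:** the arm blocked its view of the dock during the placing.

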